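# Pull a clipped locating pin out of a deep crankcase pocket with sprung tongs

### The arm

A 6-joint arm with a two-finger parallel gripper is mounted at the origin on the work surface. World frame = base frame: x ahead of the robot, y to its left, z up, the work surface at z = 0. Lengths are in m, angles in degrees, forces in N, time in s.
With the tool pointing down it reaches from about 0.4 to 0.825 m from the base axis. Payload 7 kg.
Tool frame: the origin (TCP) lies midway between the tips of the shut fingers; the grasp point (between the pads) lies 19 mm behind it; z points along the fingers, y is the direction in which the jaws open and shut (so a half turn about z gives the same grasp; the last joint's range is limited). The gripper opens to 88 mm and grips with 3 to 60 N. Pads are 19 mm wide; open, the fingers measure 130 mm over their backs; the gripper's body (78 mm by 193 mm) begins 47 mm behind the grasp point.
Start: joints at [-57.806, 20.546, 0.682, 0, -70.136, -16.507], TCP at [0.182, -0.65, 0.227] pointing down, gripper open.
Joint ranges: [-176.03, 176.03], [-82.01, 121.73], [-58.28, 71.71], [-173.87, 95.51], [-174.79, -0.11], [-173.66, 173.66]. Speed limits (degrees/s): [136.94, 136.94, 172.46, 180, 180, 180].

### API

Orientations are given as a 3x3 rotation matrix whose columns are the frame's x, y, z axes.
In Python, from rig import robot gives the robot as it stands. Calls block until the motion is done:
- robot.goto(position, orientation): joint-space move of the TCP to a pose.
- robot.servo_line(position, ori=None, speed=0.15): straight line of the TCP; ori=None keeps the orientation; speed is the mean speed in m/s.
- robot.movej(angles): joint-space move.
- robot.move_gripper(opening): opening from 0.0 (shut) to 1.0 (fully open); the grip force is fixed at half the most; returns when the fingers have stopped.
- robot.dwell(seconds).
- robot.ik(position, orientation): joint angles nearest the present ones, or None.
- robot.grab_frame(name): name is "scene" or "side" or "wrist"; returns (picture, depth): 480x640x3 uint8, red, green, blue; 480x640 float32, m along the optical axis (not along the pixel's ray), 0 where there is no reading.
- robot.camera_info(name): a dict with "vfov" (degrees; the focal length in pixels is half the picture's height over the tangent of half this angle, whatever the lens; pixels are square), "cx", "cy" (the principal point, pixels), "k1" (the pictures are not rectified: a ray, as slopes to the right and down, at radius r is drawn at 1 + k1 r^2 times it, then the intrinsics apply), "view" (4x4, takes a point from world to camera coordinates); the wrist camera has in their place "T_tool_cam" (4x4, takes a point from camera to tool coordinates, whose origin is the TCP and whose axes are the flange's). Camera axes: x right, y down, z forward; pixel columns grow to the right and rows downward; lengths in m; the calibration is good to about 2 mm. A picture is of the moment at which its call begins: read the wrist's pose just before it. camera_info takes no time and is no camera call.
A pose or a line that the arm cannot do raises robot.Unreachable and nothing moves.
- robot.job_done(): hands the job in, once; it reports no verdict.
Readings, each from a call of its own:
- robot.read_t(): time.
- robot.read_qpos(): joint angles.
- robot.read_qvel(): joint speeds.
- robot.read_effort(): joint torques, N m.
- robot.read_position(): TCP position.
- robot.read_tcp_rot(): TCP orientation.
- robot.read_force(): force on the tool from outside, world axes, zero at the start.
- robot.read_ft_torque(): the same for the moment, N m.
- robot.read_grip_width(): opening from 0.0 (shut) to 1.0 (fully open).
Only numpy, scipy, OpenCV 4.12 (cv2) and the standard library are available. Lean on these libraries where they do the work, as an engineer would, in place of code of your own. Each camera call takes 0.05 s, during which the arm holds its last target.

### The job

Take the sprung tongs from their stand, reach down into the deep pocket of the crankcase, and squeeze them shut on the head of the locating pin, firmly enough to pull it out of its clips but without crushing it or pressing hard on the casting. Set the pin down in the flat parts tray without dropping it from a height, then put the tongs back upright in their stand and let go. Never touch the pin with the gripper itself, and leave the other things on the bench alone.

Things in the scene. Friction and masses are not known exactly. Their poses are not given: they have to be found in the camera images.
- tongs: Parallel-action sprung steel tongs, 130 tall, about 90 g, at first tips down in the stand. Origin midway between the tips at tip level; z up the tongs, y the line along which the jaws close. Two straight parallel jaws slide (not pivot) along y on a black guide block (14 x 20 in plan, 93 to 127 above the tips) that stays in the middle. Springs hold them open.
- tongs_grip (a point): Point midway between the finger paddles, 110 above the tips: grip the paddles here from above, across y. Each paddle is a flat upright plate 26 wide (x), 40 tall (90 to 130 above the tips). Width over the paddles: 56 open, 42 when the tips bear on the pin's head, 38 fully shut on nothing. Squeezed to 47 to 50 the tongs can be carried with the tips still wide of the head.
- jaw_left: The jaw on the tongs' +y side (paddle and leg in one piece); same origin as the tongs when open, moves along -y by up to 9 as it is squeezed. Its leg is 10 wide (x), 4 thick (y), 90 long; inner face 12 and outer face 16 from the middle when open.
- jaw_right: The jaw on the tongs' -y side, the mirror image. Each jaw's spring pushes outward with about 4 N when open plus 0.7 N per mm that the jaw has moved in (9 N on the pin); squeeze beyond the spring goes into the pin.
- stand: Dark steel tongs stand, fixed: base plate 80 x 90 x 6 with an upright rectangular socket in its middle, 60 tall above the plate (top at 66), inside 15 (x) by 38 (y), into which the tongs' legs go. Origin at the centre of its underside; its y axis is the tongs' y axis (either way round) when stored.
- stand_floor (a point): Centre of the socket floor of the stand, 6 above the bench: the tongs' tips rest here.
- crankcase: Aluminium crankcase half, fixed, 100 (x) x 120 (y, 140 with fins) x 90 high, with four short studs rising 10 above the top face near the corners; origin at the centre of its underside. In the middle of its top is the deep narrow pocket.
- pocket_mouth (a point): Centre of the mouth of the pocket, in the top face. The pocket is 20 wide (crankcase x) by 36 long (crankcase y) and 60 deep with straight walls; the tongs go in with their y axis along the crankcase's y.
- pocket_floor (a point): Centre of the pocket's flat floor, 60 below the mouth, 30 above the bench. The pin's head stands here. Pressing on the casting with more than 20 N (floor or walls) damages it; the head is only 6 tall, so feel for the floor gently, then back off 1 to 3 before squeezing, as fingers that swing while closing push the tongs down.
- pin: Steel pin, about 20 g: oblong head 14 (x) x 10 (y) x 6 tall on a 7 square shank 12 long; origin at the shank's lower end, z up. At first upright, shank in a 9 square socket in the pocket floor, head on the floor, axes along the crankcase's. Spring clips pinch the shank: 8 to 16 N of upward pull over 10 of travel. 10 to 30 N from each jaw is right: less slips off, over 35 N dents it.
- pin_head (a point): Centre of the pin's head, 15 above the shank's lower end, 3 above the pocket floor at the start; squeeze it across its 10 mm width, on the two faces towards +y and -y.
- tray: Flat open steel parts tray, fixed, 120 (x) x 150 (y) x 22 high, walls and floor 4 to 5 thick; origin at the centre of its underside. The pin goes anywhere inside, on its floor, in any attitude; let go with the pin less than about 20 above the floor (a fall of over 40 counts as dropped).
- sparkplug: Bystander: old spark plug, 50 long and 18 thick, lying in the tray near its +x side, along the tray's y. Leave it alone.
- piston: Bystander: small aluminium piston standing upright, diameter 48, 40 high; origin at the centre of its underside. Leave it alone.
- wrench: Bystander: open-ended wrench lying on the bench; origin on its underside. Leave it alone.
- carburettor: Bystander: small carburettor, 45 x 40 x 44; origin under its middle. Leave it alone.
- screwdriver: Bystander: screwdriver lying on the bench. Leave it alone.
- bearing: Bystander: loose bearing ring lying flat, diameter 42, 12 high. Leave it alone.
- oil: Bystander: grey oil bottle, 150 high. Leave it alone.
Things that resemble listed ones, but are neither listed nor needed, are in the scene too. What is shaped like the tongs but orange or yellow is not meant.

How it is judged:
By the outcome, as a careful person would: the job done as asked, in the order asked, and still so for the second after the job is handed in, with the robot touching nothing.
It also fails if it takes over 64 s, if anything falls off the work surface, if the arm or the gripper's body presses on something with over 40 N, if the wrist force passes 120 N, or if a joint passes its speed limit or range.

## Working session

There is one attempt and no reset: what is moved stays moved. The work goes in short steps, each a Python script; the robot and the scene stay as the last script left them, time stands still between calls to the robot, and variables do not carry over. Pictures are saved under pics/ and viewed, and the job is handed in when it is done.

```bash
ls; mkdir -p pics
python3 - <<'E'
from rig import robot
import cv2,numpy as np,json
for n in ["scene","side","wrist"]:
    p,d=robot.grab_frame(n); cv2.imwrite(f"pics/{n}0.png",p[:,:,::-1]); np.save(f"pics/{n}0.npy",d)
    i=robot.camera_info(n); print(n,{k:(np.round(v,4).tolist() if not np.isscalar(v) else v) for k,v in i.items()}, (d>0).mean())
print(robot.read_t(),robot.read_force(),robot.read_grip_width(),robot.read_tcp_rot())
E
```

```text
pics
scene {'vfov': 50.03977760756402, 'cx': 321.04482995832836, 'cy': 235.95374605610994, 'k1': -0.04182783695169122, 'view': [[-0.1332, 0.9909, -0.0175, 0.0057], [0.648, 0.0737, -0.758, -0.277], [-0.7499, -0.1123, -0.652, 1.6996], [0.0, 0.0, 0.0, 1.0]]} 0.9959765625
side {'vfov': 57.8573329813116, 'cx': 310.6605731274935, 'cy': 237.24938981950103, 'k1': -0.009245103125787508, 'view': [[-0.7691, -0.6391, -0.0052, 0.4901], [-0.3252, 0.3983, -0.8577, 0.2245], [0.5502, -0.658, -0.5141, 0.7553], [0.0, 0.0, 0.0, 1.0]]} 0.9959798177083333
wrist {'vfov': 60.221471769619676, 'cx': 327.4898626696033, 'cy': 238.80927667476016, 'k1': -0.06811700587086558, 'T_tool_cam': [[-0.0004, -0.9665, -0.2566, 0.0689], [1.0, -0.0004, 0.0, 0.0002], [-0.0001, -0.2566, 0.9665, -0.1574], [0.0, 0.0, 0.0, 1.0]]} 0.9959505208333334
0.15 [-0.3249273   0.42988405  0.26862593] 0.9993187509872115 [[-9.62774902e-01 -2.70304054e-01 -4.53828210e-04]
 [-2.70304407e-01  9.62774208e-01  1.16290564e-03]
 [ 1.22595986e-04  1.24228813e-03 -9.99999221e-01]]
```

View pics/scene0.png

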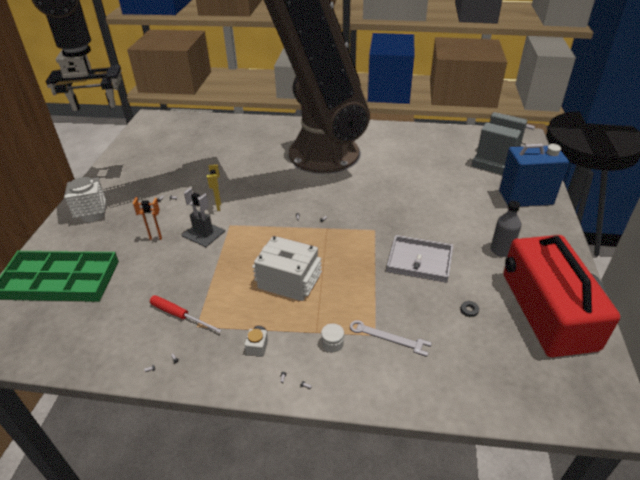

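View pics/side0.png

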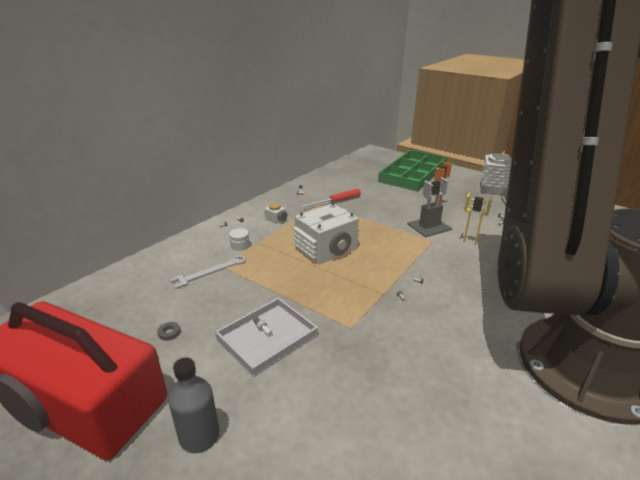

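View pics/wrist0.png

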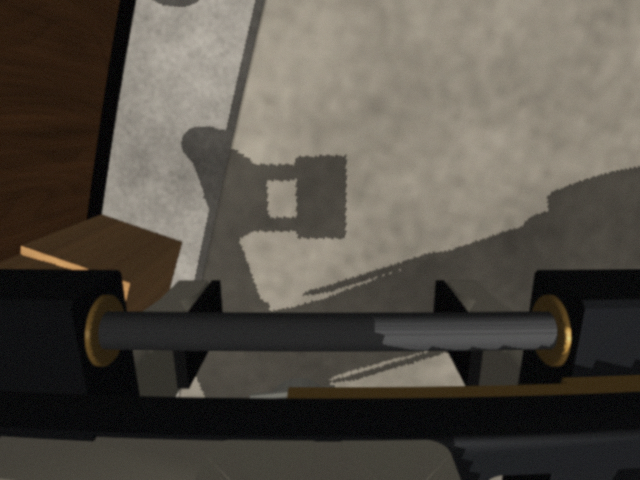

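The scene view has three tong-like things: grey tongs in the dark stand (198,210), orange tongs (148,212) and yellow tongs (214,185). By the description I choose the grey ones. Next I'll zoom in on a crop and get rough positions.

```bash
cat > h.py <<'E'
from rig import robot
import numpy as np,cv2
def K(i):
    f=240/np.tan(np.radians(i["vfov"]/2)); return f
def camT(n,pose=None):
    i=robot.camera_info(n)
    if n=="wrist":
        T=np.eye(4);T[:3,:3]=pose[1];T[:3,3]=pose[0]
        return i,T@np.array(i["T_tool_cam"])
    return i,np.linalg.inv(np.array(i["view"]))
def slopes(i,u,v):
    f=K(i);x=(np.asarray(u,float)-i["cx"])/f;y=(np.asarray(v,float)-i["cy"])/f
    a,b=x.copy(),y.copy()
    for _ in range(20):
        s=1+i["k1"]*(a*a+b*b);a=x/s;b=y/s
    return a,b
def onplane(i,T,u,v,z):
    a,b=slopes(i,u,v);d=np.stack([a,b,np.ones_like(a)],-1)@T[:3,:3].T;o=T[:3,3]
    return o+d*((z-o[2])/d[...,2])[...,None]
def withdepth(i,T,d):
    v,u=np.mgrid[0:480,0:640];a,b=slopes(i,u,v)
    P=np.stack([a*d,b*d,d],-1)@T[:3,:3].T+T[:3,3];P[d==0]=np.nan;return P
def proj(i,T,p):
    q=np.linalg.inv(T)@np.append(p,1);a,b=q[0]/q[2],q[1]/q[2];s=1+i["k1"]*(a*a+b*b);f=K(i)
    return i["cx"]+f*a*s,i["cy"]+f*b*s
def grab(n,name):
    pose=(np.array(robot.read_position()),np.array(robot.read_tcp_rot()))
    p,d=robot.grab_frame(n);cv2.imwrite(f"pics/{name}.png",p[:,:,::-1]);np.save(f"pics/{name}.npy",d);np.savez(f"pics/{name}_pose.npz",p=pose[0],R=pose[1])
    return p,d,pose
def down(yaw):  # tool y axis at angle yaw from world x (deg), z down
    t=np.radians(yaw);y=np.array([np.cos(t),np.sin(t),0]);z=np.array([0,0,-1.]);return np.stack([np.cross(y,z),y,z],1)
E
python3 - <<'E'
from h import *
i,T=camT("scene");d=np.load("pics/scene0.npy");P=withdepth(i,T,d)
np.set_printoptions(precision=3,suppress=True)
for n,u,v in [("tongs",197,207),("tongstop",193,196),("stand",205,237),("standbase",203,240),("crank",288,250),("orange",148,205),("yellow",214,172),("tray",412,262),("bottle",508,235),("spark",418,262),("redbox",560,250),("finset",85,185),("piston",333,330)]:
    print(n,P[v,u])
im=cv2.imread("pics/scene0.png")
c=np.hstack([cv2.resize(im[150:250,130:230],(400,400),interpolation=2),cv2.resize(im[220:310,240:330],(400,400),interpolation=2)])
cv2.imwrite("pics/c0.png",c)
iw,_=camT("wrist",(np.zeros(3),np.eye(3)));print(proj(iw,np.array(iw["T_tool_cam"]),np.array([0,0,0])),proj(iw,np.array(iw["T_tool_cam"]),np.array([0,0,0.1])))
E
```

```text
tongs [ 0.332 -0.324 -0.002]
tongstop [ 0.45  -0.273  0.127]
stand [ 0.465 -0.257  0.004]
standbase [ 0.479 -0.258  0.005]
crank [ 0.583 -0.004  0.089]
orange [ 0.488 -0.382  0.118]
yellow [ 0.335 -0.252  0.126]
tray [0.502 0.292 0.006]
bottle [0.45  0.52  0.073]
spark [0.513 0.305 0.018]
redbox [0.6   0.587 0.165]
finset [ 0.407 -0.6    0.108]
piston [0.767 0.124 0.041]
(np.float64(327.10032139280236), np.float64(302.54606029423326)) (np.float64(327.2210449041026), np.float64(239.62742131633428))
```

View pics/c0.png

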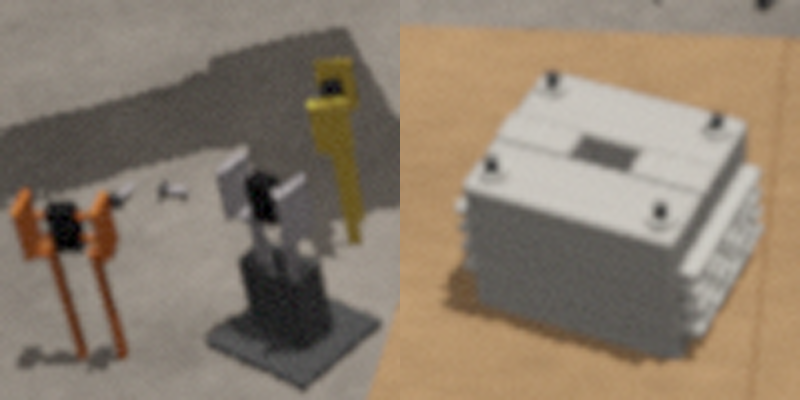

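The crop confirms it: the grey tongs stand in the dark stand, and the orange and yellow ones are decoys. Next are wrist views over the stand, crankcase and tray.

Run:
```python
from h import *
np.set_printoptions(precision=4,suppress=True)
for n,x,y,z in [("wtray",0.50,0.28,0.33),("wcrank",0.57,0.0,0.33),("wstand",0.455,-0.268,0.33)]:
    R=down(105 if n=="wstand" else 90)
    print(robot.ik([x,y,z],R))
```

```text
[  48.8027    8.0775   -2.6622    0.      -79.2603 -138.8027]
[  19.6632    7.773    -3.0221    0.      -79.2049 -109.6632]
[ -9.2008   3.5695  -7.7748   0.     -78.6557 -65.7992]
```

Run:
```python
from h import *
np.set_printoptions(precision=4,suppress=True)
for n,x,y,z,a in [("wstand",0.455,-0.268,0.33,105),("wcrank",0.57,0.0,0.33,90),("wtray",0.50,0.28,0.33,90)]:
    robot.goto([x,y,z],down(a)); grab("wrist",n); print(n,robot.read_t(),robot.read_position(),robot.read_qpos())
```

```text
wstand 1.95 [ 0.4547 -0.2687  0.3296] [ -9.2815   3.6112  -7.7779   0.0026 -78.6514 -65.7802]
wcrank 3.125 [ 0.5698 -0.0012  0.3301] [  19.5591    7.7556   -3.0353    0.0099  -79.2116 -109.609 ]
wtray 4.2833 [0.5005 0.2788 0.3301] [  48.681     8.0593   -2.6708    0.0101  -79.2667 -138.762 ]
```

View pics/wstand.png

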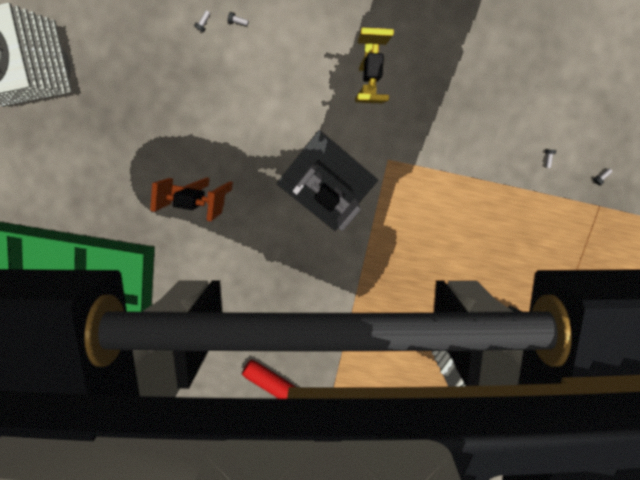

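View pics/wcrank.png

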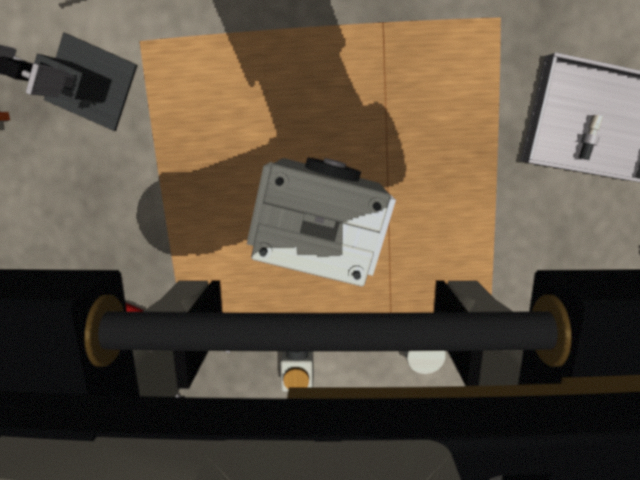

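View pics/wtray.png

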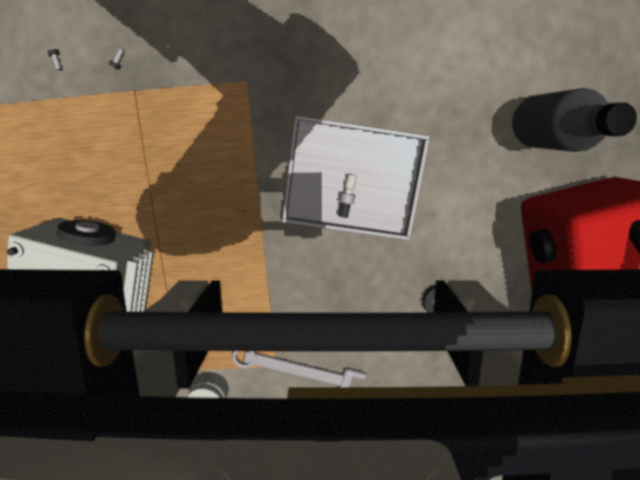

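Wrist views: the tongs and stand are at about (325,187) and turned, the crankcase pocket at (321,229), and the tray spans (285–428, 118–238) with the spark plug at (345,195). Next I'll measure these with depth.

```bash
cat > m.py <<'E'
from h import *
np.set_printoptions(precision=4,suppress=True)
def load(n):
    z=np.load(f"pics/{n}_pose.npz");i,T=camT("wrist",(z["p"],z["R"]));d=np.load(f"pics/{n}.npy");return i,T,withdepth(i,T,d),cv2.imread(f"pics/{n}.png")
def rect(P,m,lab):
    pts=(P[m][:,:2]*1000).astype(np.float32);r=cv2.minAreaRect(pts);print(lab,m.sum(),"c",np.round(r[0],1),"size",np.round(r[1],1),"ang",round(r[2],1),"z",np.round(np.nanmedian(P[m][:,2]),4));return r
def box(P,u0,u1,v0,v1,z0,z1):
    m=np.zeros(P.shape[:2],bool);m[v0:v1,u0:u1]=True;return m&(P[...,2]>z0)&(P[...,2]<z1)
E
python3 - <<'E'
from m import *
i,T,P,im=load("wstand")
rect(P,box(P,265,385,125,235,.003,.012),"base")
rect(P,box(P,265,385,125,235,.058,.072),"sockettop")
m=box(P,265,385,125,235,.118,.145);rect(P,m,"paddles");n,l,s,c=cv2.connectedComponentsWithStats(m.astype(np.uint8));print(s)
i,T,P,im=load("wcrank")
for z in (.086,.089,.092):print(z,box(P,235,400,150,270,z,z+.003).sum())
rect(P,box(P,235,400,150,270,.084,.096),"top")
i,T,P,im=load("wtray")
rect(P,box(P,270,440,105,250,.0015,.03),"tray")
rect(P,box(P,270,440,105,250,.017,.03),"rim")
rect(P,box(P,320,370,160,225,.009,.03),"plug")
E
```

```text
base 3433 c [ 444.6 -271.9] size [90.4 79.9] ang 65.6 z 0.0052
sockettop 419 c [ 444.8 -271.6] size [50.1 27.3] ang 65.4 z 0.065
paddles 953 c [ 444.6 -271.8] size [56.2 26. ] ang 65.3 z 0.1323
[[     0      0    640    480 306247]
 [   293    166     23     28    201]
 [   311    184     32     28    492]
 [   338    202     23     29    260]]
0.086 4822
0.089 5115
0.092 265
top 10302 c [594.8  -9. ] size [120.5 100.6] ang 75.4 z 0.089
tray 13743 c [487.5 308.4] size [164.7 203.3] ang 2.7 z 0.0035
rim 2057 c [486.4 309.3] size [150.6 119.9] ang 81.7 z 0.0208
plug 512 c [513.4 297.5] size [24.6 68.8] ang 60.9 z 0.017
```

Run:
```python
import cv2,numpy as np
a=cv2.imread("pics/wstand.png")[120:240,260:390];b=cv2.imread("pics/wcrank.png")[150:270,240:400];c=cv2.imread("pics/wtray.png")[100:250,270:440]
cv2.imwrite("pics/c1.png",np.hstack([cv2.resize(a,(266,266),interpolation=2),cv2.resize(b,(266,266),interpolation=2),cv2.resize(c,(266,266),interpolation=2)]))
```

```text
(no output)
```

View pics/c1.png

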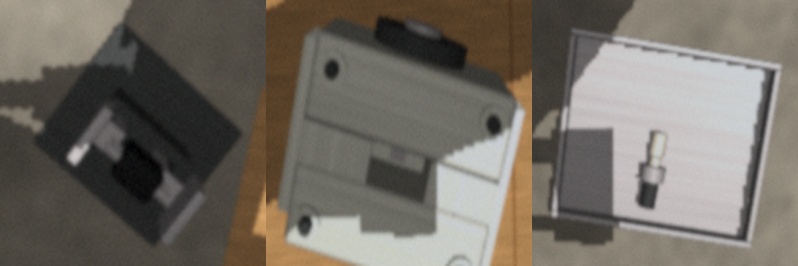

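Run:
```python
from m import *
i,T,P,im=load("wcrank")
t=np.radians(75.4);ey=np.array([np.cos(t),np.sin(t)]);ex=np.array([ey[1],-ey[0]])
q=P[...,:2]-[.5948,-.009];X=q@ex*1000;Y=q@ey*1000;Z=P[...,2]*1000
m=(abs(X)<30)&(abs(Y)<40)&(Z<80)
print(m.sum(),X[m].min(),X[m].max(),Y[m].min(),Y[m].max(),"minz",Z[m].min())
v,u=np.where(m);print(u.min(),u.max(),v.min(),v.max())
# pocket edges via rays on top plane
R=onplane(i,T,u,v,.09)[:,:2].astype(np.float32)*1000;print(cv2.minAreaRect(R))
for a in range(-30,31,4):print(a,[int(np.nan_to_num(np.nanmedian(Z[(abs(X-b)<2)&(abs(Y-a)<2)])) if ((abs(X-b)<2)&(abs(Y-a)<2)).any() else -1) for b in range(-20,21,4)])
for p in [(444.7,-271.8,97,65.3),(594.8,-9,123,75.4),(459,308,120,81.7)]:
    print(robot.ik([p[0]/1e3,p[1]/1e3,p[2]/1e3],down(p[3])))
```

```text
641 -7.507214348738947 10.41568567735804 -18.048164211349814 18.156258700648316 minz 26.87185166002837
300 338 213 238
((593.2722778320312, -9.03394889831543), (35.13714599609375, 18.41299819946289), 75.63187408447266)
-30 [89, 89, 88, 89, 88, 89, 89, 89, 88, 88, 89]
-26 [89, 89, 88, 89, 89, 89, 88, 89, 88, 89, 88]
-22 [88, 89, 88, 88, 89, 89, 89, 88, 88, 89, 89]
-18 [89, 89, 88, 89, 88, 89, 82, 61, 88, 88, 89]
-14 [89, 89, 88, -1, -1, 29, 29, 49, 86, 89, 89]
-10 [88, 89, 88, -1, -1, -1, 29, 47, 84, 89, 88]
-6 [88, 88, 88, -1, -1, 33, 29, 52, 77, 89, 88]
-2 [89, 89, 88, -1, -1, 35, 35, 53, 86, 89, 88]
2 [89, 89, 88, -1, -1, 35, 34, 49, 83, 89, 89]
6 [89, 89, 88, -1, -1, 31, 30, 45, 87, 88, 88]
10 [89, 89, 89, -1, -1, -1, 28, 49, 87, 89, 88]
14 [89, 89, 89, -1, -1, 29, 29, 46, 83, 88, 89]
18 [89, 88, 88, 89, 85, 77, 67, 60, 87, 89, 89]
22 [89, 89, 88, 88, 89, 89, 89, 88, 88, 89, 89]
26 [89, 89, 88, 89, 89, 88, 89, 89, 88, 88, 89]
30 [88, 89, 88, 89, 88, 89, 89, 89, 88, 89, 89]
[  -9.8404   13.365   -28.4453    0.      -48.1898 -104.8596]
[  17.9427   18.0221  -17.5735    0.      -54.4044 -122.5427]
[  54.1656   14.5608  -23.0662    0.      -52.373  -152.4656]
```

The measured sizes match the given ones: paddles 56.2×26, top face 120×100 and tray rim 150×120. The pin head shows at z≈35 mm, centred. Now the pick.

Run:
```python
from h import *
np.set_printoptions(precision=4,suppress=True)
R=down(65.3);c=[.4447,-.2718]
robot.goto(c+[.24],R);robot.servo_line(c+[.15],speed=.15);robot.dwell(.2);print(robot.read_position(),robot.read_force(),robot.read_t())
robot.servo_line(c+[.0975],speed=.08);robot.dwell(.2)
p=robot.read_position();print(p,robot.read_force(),robot.read_t())
for o in (.66,.60,.55):
    robot.move_gripper(o);print(o,robot.read_grip_width(),robot.read_force(),robot.read_position(),robot.read_t())
grab("wrist","g1");grab("side","g1s")
```

```text
[ 0.4453 -0.2719  0.151 ] [-0.1085  0.5198 -0.2896] 7.2583
[ 0.445  -0.2719  0.098 ] [-0.1361 -0.7051 -0.9528] 8.2667
0.66 0.6623035159475243 [-0.3915  0.7456  0.7468] [ 0.4447 -0.2718  0.0975] 8.9917
0.6 0.60361346369057 [-0.311  -0.8559  0.0448] [ 0.4447 -0.2718  0.0975] 9.3667
0.55 0.5535533979338959 [ 0.0201 -1.4518  0.1652] [ 0.4447 -0.2718  0.0975] 9.725
```

View pics/g1.png

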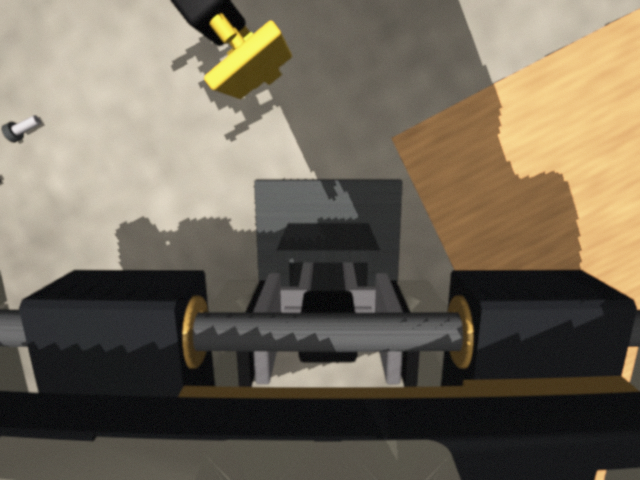

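View pics/g1s.png

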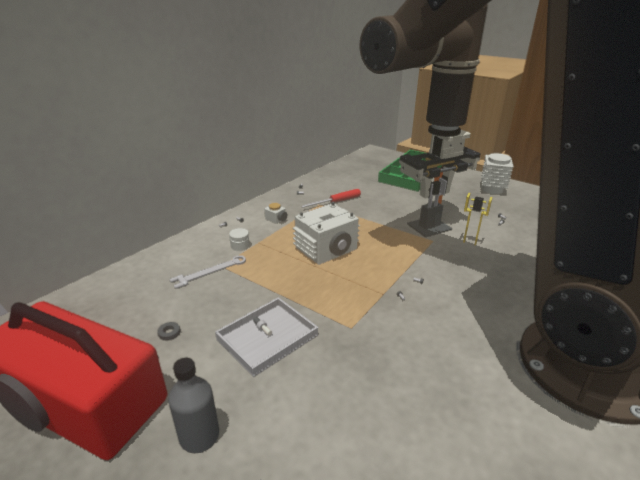

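The wrist view shows the pads on both paddles at (250,330) and (405,330), centred on the guide block at (327,325). The paddle width is 48.7 mm, so I lift.

Run:
```python
from h import *
np.set_printoptions(precision=4,suppress=True)
c=[.4447,-.2718]
robot.servo_line(c+[.13],speed=.08);print(robot.read_force(),robot.read_grip_width(),robot.read_t())
robot.servo_line(c+[.255],speed=.15);print(robot.read_position(),robot.read_force(),robot.read_grip_width(),robot.read_t())
grab("wrist","l1");grab("scene","l1s")
im=cv2.imread("pics/l1s.png");cv2.imwrite("pics/l1c.png",cv2.resize(im[80:260,110:310],(800,600)[:2],interpolation=2))
```

```text
[ 0.5001  0.9776 -0.4151] 0.5573876697190189 10.3833
[ 0.4441 -0.2715  0.2538] [-0.4083 -0.2624 -0.7853] 0.5520779288291431 11.3667
```

View pics/l1.png

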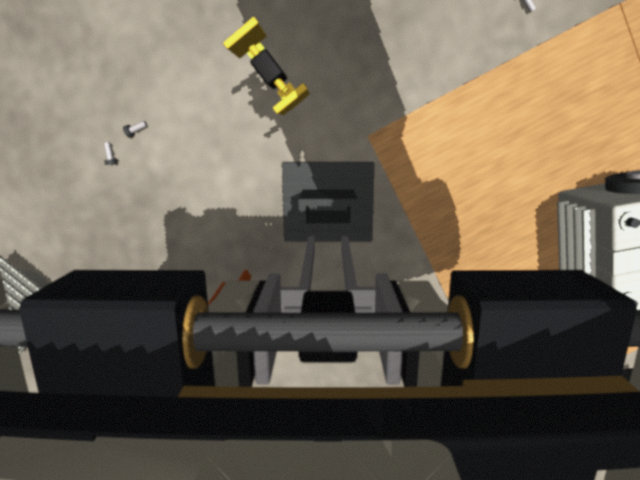

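View pics/l1c.png

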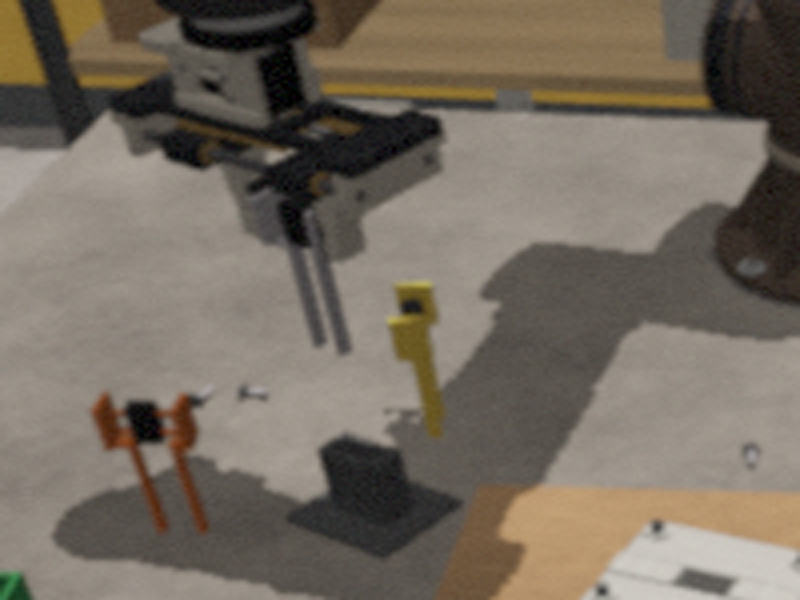

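The tongs are held and out of the stand, with the legs at (307,260) and (347,260) in the wrist view. I'll check their tilt and tip height from depth, using this scene frame and an extra side frame.

Run:
```python
from m import *
grab("side","l1d")
t=np.radians(65.3);ey=np.array([np.cos(t),np.sin(t)]);ex=np.array([ey[1],-ey[0]])
for n,f in(("scene","l1s"),("side","l1d"),("wrist","l1")):
    z=np.load(f"pics/{f}_pose.npz");p=z["p"]
    i,T=camT(n,(z["p"],z["R"]));P=withdepth(i,T,np.load(f"pics/{f}.npy"))
    q=P[...,:2]-p[:2];X=q@ex*1000;Y=q@ey*1000;Z=P[...,2]*1000-p[2]*1000
    m=(abs(X)<15)&(abs(Y)<20)&(Z<-12)&(Z>-105)
    print(n,m.sum(),"zmin",np.sort(Z[m])[:5])
    for a in(-95,-80,-65,-50,-35,-20):
        k=m&(abs(Z-a)<7)
        for s in(1,-1):
            kk=k&(Y*s>0)
            if kk.sum()>2:print(a,s,kk.sum(),"X",X[kk].min(),np.median(X[kk]),X[kk].max(),"Y",np.median(Y[kk]))
```

```text
scene 244 zmin [-96.4576 -94.225  -94.2037 -93.8562 -93.794 ]
-95 1 9 X -2.337816029781351 2.9404678779816127 5.396633321294902 Y 14.358405190204762
-95 -1 10 X -4.2142012692319355 0.428480788133647 4.954111313112897 Y -6.0103479187098845
-80 1 18 X -7.302016148367952 1.2600542128391823 5.228626644929437 Y 14.261662342734152
-80 -1 21 X -6.191346062411843 1.612287036179662 7.697181635484105 Y -5.880871944883678
-65 1 21 X -4.4141971313619885 -0.024616080068001724 5.73886355089189 Y 14.412004315629646
-65 -1 20 X -4.66822883442673 1.0970545123692963 5.807388153052815 Y -5.8864151496872505
-50 1 19 X -6.916866774885827 1.5067569413533077 7.9807391235723335 Y 14.926350834132336
-50 -1 21 X -5.209379408250458 1.3150654178437235 6.845938346762055 Y -6.276477231745374
-35 1 23 X -5.8098462552852075 2.3440166684296666 6.540709484625042 Y 14.517972469456781
-35 -1 22 X -4.5644901741071715 1.6811160508648944 6.199090959494465 Y -6.603009706302997
-20 1 19 X -4.720084064861106 2.2291395475757296 7.524059748657349 Y 14.300010959751573
-20 -1 19 X -5.630148544557234 -0.310242874309349 5.11959367
[... 1578 characters left out ...]
X -5.156785762784496 -4.818330324069738 3.74652515233464 Y 10.244169241155191
-65 -1 68 X -5.233325110809975 -4.746791870338181 4.388511769568266 Y -9.39066280748038
-50 1 71 X -5.361102499011785 -4.804667395316734 4.118027210925505 Y 10.009562007636642
-50 -1 79 X -5.225655088719104 -4.811374634920107 4.790684090887065 Y -9.457377573507948
-35 1 97 X -5.288963724686801 -4.688134003957562 5.1263895625705915 Y 9.969529987755536
-35 -1 106 X -5.209884708352989 -4.715199589663426 5.651697970880443 Y -9.271982927322371
-20 1 106 X -5.151597571874951 -4.713582762912699 1.6018680838659558 Y 10.199630203641881
-20 -1 105 X -5.222573691390649 -4.679277734893273 4.609847291742519 Y -9.832060714669707
```

The tongs hang vertical and centred, with tips about 91.5 mm below the TCP. Moving over the pocket.

Run:
```python
from m import *
R=down(75.4);c=[.5948,-.009]
robot.goto(c+[.255],R);robot.servo_line(c+[.202],speed=.1);robot.dwell(.2)
print(robot.read_position(),robot.read_force(),robot.read_grip_width(),robot.read_t())
grab("wrist","k1")
i,T,P,im=load("k1");p=np.load("pics/k1_pose.npz")["p"]
t=np.radians(75.4);ey=np.array([np.cos(t),np.sin(t)]);ex=np.array([ey[1],-ey[0]])
q=P[...,:2]-p[:2];X=q@ex*1000;Y=q@ey*1000;Z=P[...,2]*1000
m=(abs(X)<60)&(abs(Y)<75)&(Z>86)&(Z<93);v,u=np.where(m);print(m.sum(),X[m].min(),X[m].max(),Y[m].min(),Y[m].max())
k=(abs(X)<25)&(abs(Y)<30)&(Z<82);print("pocket",k.sum(),X[k].min(),X[k].max(),Y[k].min(),Y[k].max())
```

```text
[ 0.5952 -0.0089  0.2028] [ 0.3995 -0.5405 -0.3831] 0.5564798159184324 13.5583
19105 -49.67983930581215 41.240435068081204 -60.31100417334551 60.24499761830441
pocket 1245 -8.706795463340864 10.20336093469417 -18.196129977898355 18.049220058832795
```

View pics/k1.png

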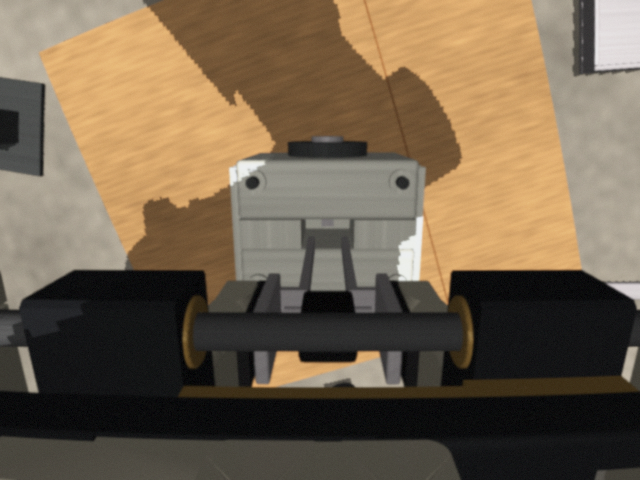

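The tips are lined up with the pocket, whose edges are at ±18 in y and +10 in x about the TCP. I'll descend and feel for the floor.

Run:
```python
from m import *
c=[.5948,-.009]
def F(n=5):
    a=[]
    for _ in range(n): a.append(robot.read_force());robot.dwell(.01)
    return np.mean(a,0)
robot.servo_line(c+[.15],speed=.1);print(F(),robot.read_t())
robot.servo_line(c+[.129],speed=.06);robot.dwell(.15);f0=F(10);print(f0,robot.read_position(),robot.read_t())
z=.129
while z>.1185:
    z-=.0007 if z<.125 else .001
    robot.servo_line(c+[z],speed=.02);robot.dwell(.05);f=F(6)-f0;print(round(z,4),robot.read_position()[2],f)
    if f[2]>2.2:break
print(robot.read_t(),robot.read_grip_width())
```

```text
[ 0.1571 -0.2209 -0.5427] 14.3167
[ 0.0389  0.1056 -0.7976] [ 0.595  -0.009   0.1293] 15.05
0.128 0.12804064475737717 [0.0216 0.0345 0.2692]
0.127 0.12698694758749526 [-0.375   0.0296  0.2944]
0.126 0.12597431253464014 [-0.1362 -0.2577 -0.2207]
0.125 0.12498840117094702 [-0.3882 -0.1457  0.0142]
0.124 0.12400126117537971 [ 0.248  -0.2003  0.2496]
0.1233 0.12330555812875867 [ 0.0059 -0.2157 -0.3228]
0.1226 0.12258956357119898 [-0.2093  0.0343 -0.4167]
0.1219 0.12190093176630257 [-0.6191  0.1581 -0.1164]
0.1212 0.12147896448739635 [-0.0573  0.2966  2.4826]
18.2 0.5573122559055634
```

Run:
```python
from m import *
c=[.5948,-.009]
robot.servo_line(c+[.1236],speed=.03);robot.dwell(.1);print(robot.read_position(),robot.read_force())
for o in (.52,.49,.47,.3):
    robot.move_gripper(o);robot.dwell(.1);print(o,robot.read_grip_width(),robot.read_grip_width()*88,robot.read_force(),robot.read_position()[2],robot.read_t())
    if robot.read_force()[2]>8:print("high");break
```

```text
[ 0.5946 -0.009   0.1234] [ 0.2322  0.1601 -0.9117]
0.52 0.5178695880436648 45.5725237478425 [-0.073  -0.531  -1.3434] 0.12356086804528907 18.9583
0.49 0.49461143405801333 43.525806197105176 [ 0.2423 -0.4524 -0.995 ] 0.12360336273022643 19.3667
0.47 0.4704652306929098 41.40094030097606 [ 0.0619 -0.5603 -0.3854] 0.12361520358060243 19.7417
0.3 0.4512492624238786 39.70993509330132 [-0.4229 -0.0834  0.3328] 0.12366960074494338 20.0667
```

The width of 39.7 mm lies between "on pin" (42) and "on nothing" (38). I'll pull slowly and watch the force.

Run:
```python
from m import *
c=[.5948,-.009];z=.1236
for k in range(7):
    z+=.002
    robot.servo_line(c+[z],speed=.02);print(round(z,4),robot.read_position()[2],robot.read_force(),round(robot.read_grip_width()*88,1),robot.read_t())
```

```text
0.1256 0.12504222850803573 [-0.4741 -0.5334 -6.2063] 39.5 20.3167
0.1276 0.12725877701973895 [ 0.9775 -0.8061 -8.2368] 40.0 20.5667
0.1296 0.12969311708909062 [-0.7212 -1.0355 -6.5208] 39.4 20.8167
0.1316 0.13209561321293828 [-0.6849  0.2493 -4.5745] 39.4 21.0667
0.1336 0.13471842019587152 [ 0.22    0.3239 -1.4458] 39.4 21.3167
0.1356 0.13616171813165104 [ 0.5763  0.4574 -1.228 ] 39.7 21.5667
0.1376 0.13779374229191327 [ 0.962   0.5552 -1.7262] 39.5 21.8167
```

Run:
```python
from m import *
c=[.5948,-.009]
robot.servo_line(c+[.225],speed=.1);robot.dwell(.1);print(robot.read_force(),robot.read_grip_width()*88,robot.read_t())
grab("wrist","p1");grab("side","p1s");grab("scene","p1c")
i,T,P,im=load("p1")
a=cv2.imread("pics/p1s.png")[130:270,260:420];b=cv2.imread("pics/p1c.png")[150:290,220:380]
cv2.imwrite("pics/p1m.png",np.hstack([cv2.resize(x,(400,350),interpolation=2) for x in(a,b)]))
```

```text
[-0.065   0.7846 -0.1983] 39.71286490195297 22.9417
```

View pics/p1.png

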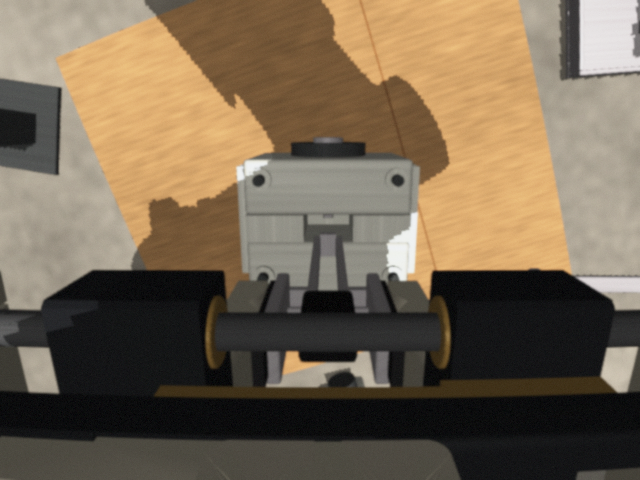

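View pics/p1m.png

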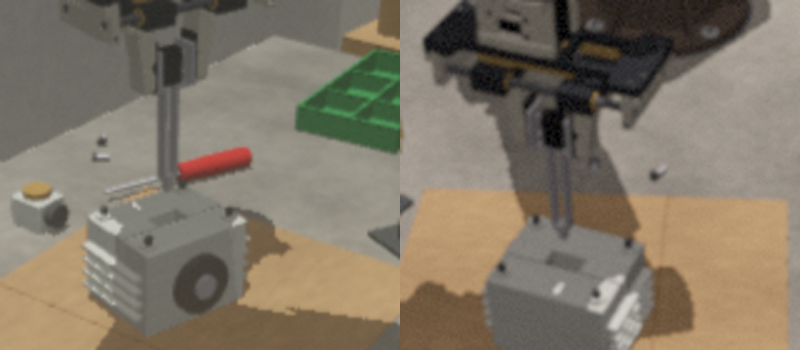

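Run:
```python
from m import *
a=cv2.imread("pics/p1.png")[195:295,278:378];b=cv2.imread("pics/p1s.png")[180:220,310:350];c=cv2.imread("pics/p1c.png")[210:260,260:310]
cv2.imwrite("pics/p1z.png",np.hstack([cv2.resize(x,(266,400),interpolation=2) if 0 else cv2.resize(x,(266,266),interpolation=0) for x in(a,b,c)]))
t=np.radians(75.4);ey=np.array([np.cos(t),np.sin(t)]);ex=np.array([ey[1],-ey[0]])
for n,f in(("scene","p1c"),("side","p1s"),("wrist","p1")):
    z=np.load(f"pics/{f}_pose.npz");p=z["p"]
    i,T=camT(n,(z["p"],z["R"]));P=withdepth(i,T,np.load(f"pics/{f}.npy"))
    q=P[...,:2]-p[:2];X=q@ex*1000;Y=q@ey*1000;Z=P[...,2]*1000-p[2]*1000
    m=(abs(X)<15)&(abs(Y)<20)&(Z<-60)&(Z>-118)
    for lo in range(-118,-70,4):
        k=m&(Z>=lo)&(Z<lo+4)
        if k.sum():print(n,lo,k.sum(),X[k].min(),X[k].max(),Y[k].min(),Y[k].max())
```

```text
scene -110 1 -2.403716712852846 -2.403716712852846 6.042136946349544 6.042136946349544
scene -106 5 -0.893467541484299 3.515823674195846 1.4893680138399596 7.060903201552572
scene -102 4 -1.3681726989881116 3.5990022434025577 0.9941964580459748 7.015094319121197
scene -98 1 2.9194053364856534 2.9194053364856534 -3.3252360545377555 -3.3252360545377555
scene -94 16 -9.164102574345103 7.951807917701213 -5.5194053103819245 12.435892652977463
scene -90 18 -6.878793108424559 7.874290682976076 -4.286749776243073 11.42297947795725
scene -86 8 -2.890912729964745 4.837428570910704 -3.9147327393660603 12.32999832276232
scene -82 12 -5.973671039349521 5.8679880344584845 -4.894352455895928 12.393370017566653
scene -78 7 -6.623997145113688 5.624518767616791 -3.2192894706621957 11.834708984545648
scene -74 13 -3.6451447064016684 5.683467022242375 -3.811114651487731 11.757590981630669
side -106 6 -2.2813868819653647 1.0646421090637759 -2.718942426195247 4.440149543119161
side -102 5 -4.11104689370501 2.0771632071905084 -1.2137426825060331 3.765223440802665
side -98 5 -5.805162935057888 0.17371943989
[... 392 characters left out ...]
4087
side -78 14 -6.340339012528105 6.3504075975411265 -5.144882909066852 11.042807715616162
side -74 13 -5.187472191701531 5.51695252130861 -5.417248836809218 9.993037550942534
wrist -94 48 -7.283147776689371 5.189017593642593 -8.275141829141692 8.439253570381789
wrist -90 366 -7.249592371658861 6.786005489234315 -8.21439349856967 8.361748778783612
wrist -86 18 -5.41077252372719 -4.600475563816374 -8.091990501943004 8.2348461201194
wrist -82 29 -5.2382308791419705 -4.590069514451613 -8.496694767395276 8.778959150357936
wrist -78 25 -5.24717811039586 -4.501026192020734 -8.381497788497763 8.566235446329596
wrist -74 22 -5.276818387672173 -4.657001423651413 -8.210937693572124 8.489944512279457
```

View pics/p1z.png

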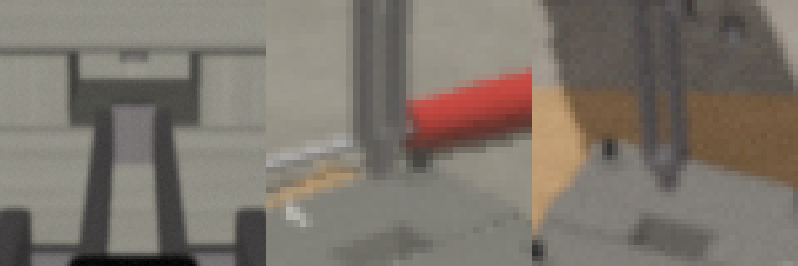

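The zoom shows the pin head between the tips at (133,130) in the crop. Depth puts the shank down to about −106 mm from the TCP, as expected. Carrying it to the tray.

Run:
```python
from m import *
robot.servo_line([.5948,-.009,.255],speed=.1)
c=[.4617,.3129]
robot.servo_line(c+[.255],down(78),speed=.18)
robot.servo_line(c+[.15],speed=.12);robot.dwell(.1);print(robot.read_position(),robot.read_force(),robot.read_grip_width()*88,robot.read_t())
grab("side","t1s");grab("wrist","t1");a=cv2.imread("pics/t1s.png")[260:400,190:350];b=cv2.imread("pics/t1.png")[120:320,240:440]
cv2.imwrite("pics/t1m.png",np.hstack([cv2.resize(x,(400,400),interpolation=2) for x in(a,b)]))
```

```text
[0.4621 0.3133 0.1509] [-0.4708 -0.3299 -1.0803] 39.54257572737826 26.75
```

View pics/t1m.png

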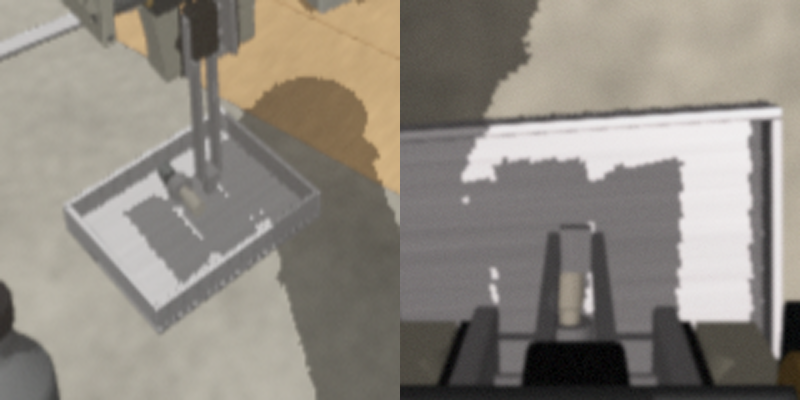

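The pin is held, but the plug at (570,295) in the crop lies just beyond the tips. I'll shift 40 mm along the tray's y, away from it.

Run:
```python
from m import *
c=[.4690,.3520]
robot.servo_line(c+[.15],speed=.1)
robot.servo_line(c+[.116],speed=.08);robot.dwell(.1)
def F(n=6):
    a=[]
    for _ in range(n): a.append(robot.read_force());robot.dwell(.01)
    return np.mean(a,0)
f0=F(10);z=.116;print(f0)
while z>.108:
    z-=.001;robot.servo_line(c+[z],speed=.025);f=F()-f0
    if f[2]>2:break
print(z,robot.read_position(),f,robot.read_t())
robot.servo_line(c+[z+.001],speed=.03)
for o in(.50,.56):
    robot.move_gripper(o);print(o,robot.read_grip_width()*88,robot.read_force(),robot.read_t())
robot.servo_line(c+[.15],speed=.06)
robot.servo_line(c+[.20],speed=.12);print(robot.read_position(),robot.read_force(),robot.read_grip_width()*88,robot.read_t())
grab("side","u1s");grab("wrist","u1");a=cv2.imread("pics/u1s.png")[260:400,190:350];b=cv2.imread("pics/u1.png")[120:320,240:440]
cv2.imwrite("pics/u1m.png",np.hstack([cv2.resize(x,(400,400),interpolation=2) for x in(a,b)]))
```

```text
[-0.0274 -0.1498 -0.7148]
0.109 [0.4693 0.3522 0.1095] [-0.4418 -0.6996  4.782 ] 30.2583
0.5 43.7433310424659 [ 0.6868  0.4236 -1.0646] 30.8667
0.56 49.23459132942396 [-1.1772 -0.5432 -0.5548] 31.2417
[0.4686 0.3518 0.1994] [-0.1159 -0.1966 -0.8381] 49.47836339342988 32.625
```

View pics/u1m.png

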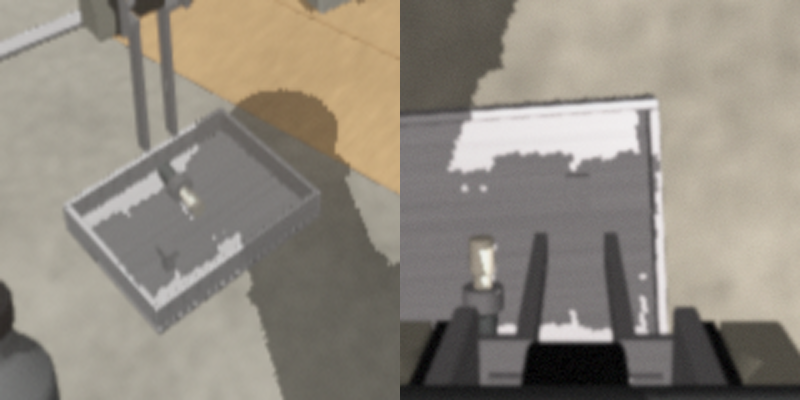

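```bash
cat > legs.py <<'E'
from m import *
def legs(f,yaw):
    z=np.load(f"pics/{f}_pose.npz");p=z["p"];i,T=camT("wrist",(z["p"],z["R"]));P=withdepth(i,T,np.load(f"pics/{f}.npy"))
    t=np.radians(yaw);ey=np.array([np.cos(t),np.sin(t)]);ex=np.array([ey[1],-ey[0]])
    q=P[...,:2]-p[:2];X=q@ex*1000;Y=q@ey*1000;Z=(P[...,2]-p[2])*1000
    m=(abs(X)<12)&(abs(Y)<20)&(Z<-12)&(Z>-105);print("tips",np.sort(Z[m])[:6])
    for a in(-85,-65,-45,-25):
        k=m&(abs(Z-a)<7)
        for s in(1,-1):
            kk=k&(Y*s>0)
            if kk.sum()>2:print(a,s,"X",np.percentile(X[kk],[2,50]),"Y",np.median(Y[kk]))
    return P
E
python3 - <<'E'
from legs import *
legs("u1",78)
i,T=camT("side");P=withdepth(i,T,np.load("pics/u1s.npy"))
print(P[346:358:2,253:262:2])
print(onplane(i,T,257,351,.01))
E
```

```text
tips [-91.5979 -91.502  -91.4998 -91.4652 -91.3821 -91.3821]
-85 1 X [-5.1477 -4.8044] Y 9.98893360012404
-85 -1 X [-5.3721 -4.7992] Y -9.951341032893925
-65 1 X [-5.1928 -4.7467] Y 10.045642744474216
-65 -1 X [-5.1298 -4.7003] Y -10.022948775062426
-45 1 X [-5.1415 -4.7205] Y 10.103453103912637
-45 -1 X [-5.1795 -4.697 ] Y -10.106436184708969
-25 1 X [-5.1434 -4.695 ] Y 10.46628994798035
-25 -1 X [-5.2478 -4.674 ] Y -10.087563870405791
[[[0.4737 0.3565 0.0229]
  [0.471  0.3542 0.0228]
  [0.4681 0.3522 0.0231]
  [0.4647 0.3504 0.0239]
  [0.4773 0.3348 0.0038]]

 [[0.4741 0.3567 0.0179]
  [0.4675 0.3577 0.0229]
  [0.4646 0.3555 0.023 ]
  [0.4625 0.3528 0.0223]
  [0.4743 0.3379 0.0031]]

 [[0.4813 0.3512 0.004 ]
  [0.4676 0.358  0.0182]
  [0.4629 0.3574 0.0208]
  [0.4639 0.352  0.0159]
  [0.4692 0.3427 0.0052]]

 [[0.4783 0.3541 0.0032]
  [0.4706 0.356  0.0098]
  [0.4664 0.3549 0.0116]
  [0.4669 0.3499 0.0073]
  [0.4657 0.3462 0.0051]]

 [[0.4744 0.3578 0.0037]
  [0.4709 0.3562 0.0047]
  [0.4669 0.3549 0.0064]
  [0.4658 0.3512 0.0041]
  [0.4615 0.3503 0.0062]]

 [[0.4707 0.3614 0.004 ]
  [0.4674 0.3595 0.0047]
  [0.4657 0.3563 0.0033]
  [0.4632 0.3539 0.003 ]
  [0.4599 0.352  0.0036]]]
[0.4694 0.3522 0.01  ]
```

The pin stands upright on its shank in the tray at (469,353), top z≈23 mm. The tongs are unchanged in the hand. Returning them to the stand.

Run:
```python
from legs import *
c=[.4447,-.2718]
robot.servo_line([.469,.352,.255],speed=.15)
robot.servo_line(c+[.255],down(65.3),speed=.25);robot.servo_line(c+[.18],speed=.1);robot.dwell(.2)
print(robot.read_position(),robot.read_force(),robot.read_grip_width()*88,robot.read_t())
grab("wrist","r1");P=legs("r1",65.3)
p=np.load("pics/r1_pose.npz")["p"];t=np.radians(65.3);ey=np.array([np.cos(t),np.sin(t)]);ex=np.array([ey[1],-ey[0]])
q=P[...,:2]-p[:2];X=q@ex*1000;Y=q@ey*1000;Z=P[...,2]*1000
for n,z0,z1 in(("rim",60,70),("base",3,9)):
    k=(abs(X)<50)&(abs(Y)<50)&(Z>z0)&(Z<z1)
    if k.sum():print(n,k.sum(),X[k].min(),X[k].max(),Y[k].min(),Y[k].max())
for xx in (-15,-12,-9,-7,-5):
    k=(abs(X-xx)<1)&(Z>60)&(Z<70);print(xx,np.sort(np.round(Y[k]))[[0,-1]] if k.any() else None,k.sum())
```

```text
[ 0.4451 -0.2719  0.1806] [-0.6667 -0.7008 -0.521 ] 49.87584121048588 36.9917
tips [-91.6551 -91.5286 -91.5245 -90.9727 -90.866  -90.678 ]
-85 1 X [-5.071  -4.7061] Y 10.228868742512795
-85 -1 X [-5.0203 -4.7109] Y -9.74081766219345
-65 1 X [-5.0396 -4.6556] Y 10.234946684353256
-65 -1 X [-5.0971 -4.7139] Y -9.900110057989703
-45 1 X [-5.1987 -4.6565] Y 10.351426771638415
-45 -1 X [-5.1501 -4.6366] Y -9.667566254384452
-25 1 X [-5.0591 -4.6097] Y 10.18480185949328
-25 -1 X [-5.1658 -4.6575] Y -10.12086550503945
rim 1681 -14.082489445881603 13.421681926368436 -24.842505812278766 25.26150488027422
base 6583 -40.480993639520236 39.52942760930195 -44.8933109504017 45.4112718880746
-15 [-2. 12.] 3
-12 [-24.  25.] 212
-9 [-24.  25.] 212
-7 [-24.  25.] 60
-5 [-25.  25.] 52
```

View pics/r1.png

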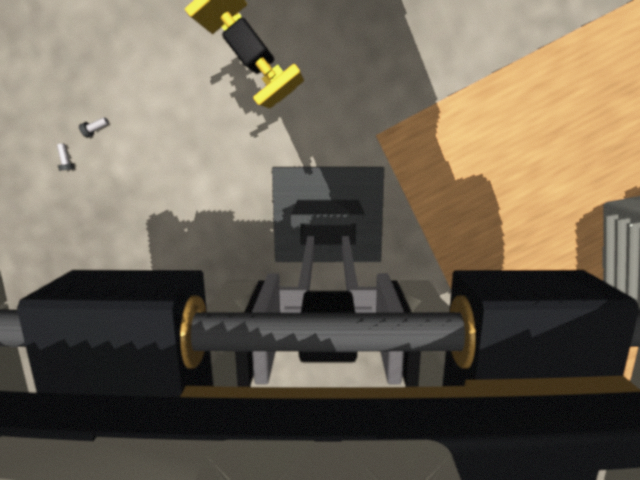

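The tips are centred over the socket to within 0.5 mm: rim ±14 by ±25, base ±40 by ±45. Lowering with force checks.

Run:
```python
from m import *
c=[.4445,-.2720]
ok=True
for z in(.165,.155,.145,.135,.125,.115,.107,.102,.0995,.0985,.0978):
    robot.servo_line(c+[z],speed=.06);f=robot.read_force()
    if f[2]>3.5 or np.hypot(f[0],f[1])>4:
        print("contact",z,robot.read_position(),f);ok=z<.1;break
print(ok,robot.read_position(),robot.read_force(),robot.read_t())
if ok:
    for o in(.6,.66,.8,1.0):
        robot.move_gripper(o);print(robot.read_grip_width()*88,robot.read_force())
    robot.servo_line(c+[.16],speed=.1);robot.servo_line(c+[.26],speed=.2);robot.dwell(.1)
    print(robot.read_position(),robot.read_force(),robot.read_t())
    grab("wrist","f1");grab("scene","f1c");grab("side","f1s")
```

```text
True [ 0.4445 -0.272   0.0978] [-0.6482  0.6082 -0.5881] 40.3083
53.01429040807274 [ 0.2976 -0.6014 -0.3519]
57.840186274562114 [-0.4015 -0.0566 -0.5545]
70.143784715605 [-0.7142 -0.9973  0.3351]
88.12173666482026 [-0.5995  0.5847  0.2594]
[ 0.4438 -0.2717  0.2586] [-0.5242  0.4124 -0.3715] 43.6083
```

Run:
```python
from m import *
i,T,P,im=load("f1")
t=np.radians(65.3);ey=np.array([np.cos(t),np.sin(t)]);ex=np.array([ey[1],-ey[0]])
q=P[...,:2]-[.4447,-.2718];X=q@ex*1000;Y=q@ey*1000;Z=P[...,2]*1000
for z0,z1 in((120,142),(60,70)):
    k=(abs(X)<40)&(abs(Y)<40)&(Z>z0)&(Z<z1);print(k.sum(),k.any() and (X[k].min(),X[k].max(),Y[k].min(),Y[k].max(),np.percentile(Z[k],98)))
i,T=camT("side");P=withdepth(i,T,np.load("pics/f1s.npy"));q=P[...,:2]-[.469,.353];k=(np.hypot(q[...,0],q[...,1])<.025)&(P[...,2]>.012);print("pin",k.sum(),P[k].mean(0),P[k].max(0))
a=cv2.imread("pics/f1c.png")[150:290,100:470];b=cv2.imread("pics/f1s.png")[130:390,180:520]
cv2.imwrite("pics/f1m.png",np.vstack([cv2.resize(a,(700,265),interpolation=2),cv2.resize(b,(700,330),interpolation=2)]))
```

```text
1400 (np.float64(-13.365381819973846), np.float64(12.162054595556613), np.float64(-28.18565946978056), np.float64(27.85262915680588), np.float64(136.30627044435204))
598 (np.float64(-13.678589266534464), np.float64(-0.4330899381430241), np.float64(-24.75911348605038), np.float64(25.255856091981435), np.float64(67.12490905872707))
pin 54 [0.4681 0.354  0.0207] [0.4771 0.3593 0.0243]
```

View pics/f1m.png

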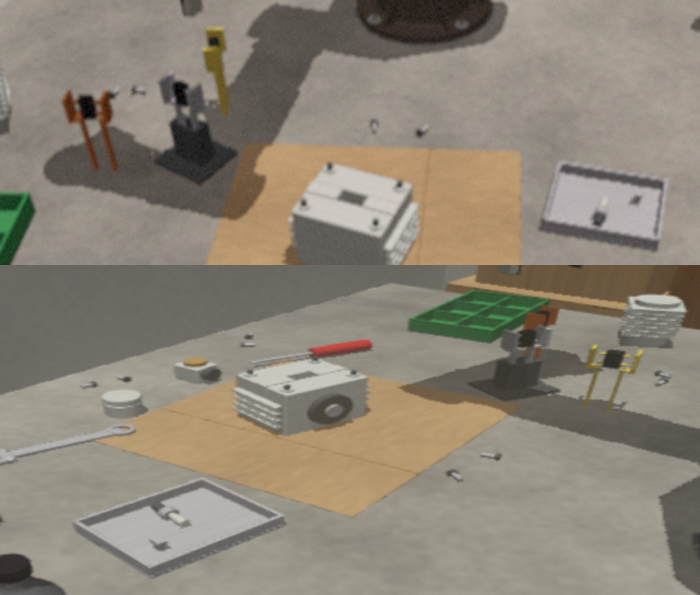

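The tongs are upright in the stand with their tops at z≈136 mm, as at the start, and the pin is in the tray at (160,545). Everything else is where it was and the gripper is clear, so I hand in.

```bash
python3 -c "
from rig import robot
print(robot.read_t());robot.job_done();print('done')"
```

```text
43.7583
the job is handed in; nothing more can be done
done
```

The pin is out of the crankcase and in the parts tray, and the tongs are back upright in their stand. I handed the job in at 43.8 s.

- **Pulling the pin:** I felt for the pocket floor with about 2.5 N, backed off about 2 mm and squeezed at the fixed grip force. The pin came out with a sampled peak pull of about 8 N.
- **Setting it down:** In the tray I lowered until the pin touched (about 5 N), raised 1 mm and let go. The spark plug looked unmoved.
- **Last checks:** Depth shows the pin standing upright on its shank on the tray floor. The tongs are centred in the socket with their tops at 136 mm and their jaws fully open. The gripper is clear, and the other objects look untouched.
- **One reading that disagreed:** While gripping the pin, the width over the paddles read 39.7 mm instead of the stated 42 mm. I put this down to give in the finger pads. The close-up and depth showed the pin held, so I carried on. I had no direct reading of the force on the pin's head.

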